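# Lay the standing power adapter down in its kitting tray

### The arm

A 6-joint arm with a two-finger parallel gripper is mounted at the origin on a cart in front of the work surface, level with it; the furniture and walls round the work are solid. World frame = base frame: x ahead of the robot, y to its left, z up, the work surface at z = 0. Lengths are in m, angles in degrees, forces in N, time in s.
With the tool pointing down it reaches from about 0.4 to 0.825 m from the base axis. Payload 7 kg.
Tool frame: the origin (TCP) lies at the centre of the arm's flange, where the gripper is bolted on; the fingertips stand 178 mm ahead of it and the grasp point (between the pads) lies 159 mm ahead of it (tip_reach is the distance from the TCP to the fingertips, in m); z points along the fingers, y is the line along which they close (so a half turn about z gives the same grasp; the last joint's range is limited). The gripper opens to 88 mm and grips with 3 to 60 N. Pads are 19 mm wide; open, the fingers measure 130 mm over their backs; the gripper's body (78 mm by 193 mm) begins 47 mm behind the grasp point.
Start: joints at [92.252, 20.546, 0.682, 0, -70.136, -16.507], TCP at [0.166, 0.654, 0.405] pointing down, gripper open.
Joint ranges: [-176.03, 176.03], [-82.01, 121.73], [-58.28, 71.71], [-173.87, 95.51], [-174.79, -0.11], [-173.66, 173.66]. Speed limits (degrees/s): [136.94, 136.94, 172.46, 180, 180, 180].

### API

Orientations are given as [roll, pitch, yaw] about the fixed x, y, z axes, in that order (R = Rz(yaw) Ry(pitch) Rx(roll)).
In Python, from plant import * gives the robot as it stands.
- The arm moves only by the shell command python3 -m handwheel 'ROWS'. ROWS is JSON, a list of rows, each a list of 7 numbers: the opening, from -1 (shut) to 1 (fully open), then the shift along the tool's x, y, z as a fraction of full scale, then the turn, a rotation vector about the tool's x, y, z as a fraction of full scale. A call has 1 to 5 rows; each row shifts and turns the commanded pose from where the row before left it, along the tool's axes as they then stand; what a row does not reach is not made up. Full scale, the value 1, is 0.025 m for a shift and 6 degrees for a turn. A row lasts 1/8 s, in which the tool goes at most 62.5 mm and 10.7 degrees, less where a joint would pass 70% of its speed; a pose out of reach is approached as far as the arm can. A call with a number of a shift or a turn outside -1 to 1 is refused whole. A call with a gripper value outside its range is refused whole. The fingers move at their own pace and stop on an object; the grip force is fixed at half the most. Time passes only in rows, so rows that do not move let the fingers close. It gives the time, the measured TCP pose, the force, the opening and the grip force at its end, in the units of the state.
- get_obs(): the state, without advancing time (a new reading comes with each control period).
- snapshot(name): name is "side" or "top"; returns a dict with "color" (384x512x3 uint8, red, green, blue), "fx", "fy", "cx", "cy" (pixels), "R" (3x3) and "t" (3): a world point X has camera coordinates R X + t. Camera axes: x right, y down, z forward; pixel columns grow to the right and rows downward; lengths in m; the calibration is good to about 2 mm. A picture is of the moment at which its call begins. There is no depth.
- close_job(): hands the job in; it is judged then, once.
The state is a dict: "clock": time; "joint_pos": joint angles; "qvel": joint speeds; "tau": joint torques, N m; "tool_pos": TCP position; "orientation": TCP orientation; "force": force on the tool from outside, world axes, zero at the start; "moment": the same for the moment, N m; "opening": finger opening in m; "gripper_force": force on a finger pad.
Only numpy, scipy, OpenCV 4.12 (cv2) and the standard library are available. Lean on these libraries where they do the work, as an engineer would, in place of code of your own. Each camera call takes 0.05 s, during which the arm holds its last target. There are 200 camera calls.

### The job

The black power adapter has been left standing on end in the wide lane of the blue kitting tray. Without gripping or lifting it, push it over with the fingertips towards the tray's closed end so that it lies flat on the lane's floor with its labelled broad face up, then push it along the lane until its leading end is square and flush against the closed end wall. Leave the small parts in the tray's side bay, the tape roll and the solder spool where they are.

Things in the scene. Friction and masses are not known exactly. Their poses are not given: they have to be found in the camera images.
- tray: Blue kitting tray with light grey floor, fixed to the bench. Origin at bench level under the middle of its wide lane, which runs along the tray's x axis: x from -110 to 110 mm, y from -45 to 45 mm, floor 4 mm above the bench, walls 4 mm thick with tops 16 mm above the bench. The lane is closed by a wall at +x and open at -x (nearer the robot). A 60 mm wide side bay lies on its +y side.
- end_stop (a point): Point on the tray floor at the foot of the lane's closed end wall, on its inner face, mid-lane. Axes as the tray's (x points at the wall).
- adapter: Black power adapter, a brick 44 x 99 x 30 mm along its own x, y, z, 0.17 to 0.34 kg, loose. Origin at the centre of its 44 x 99 mm underside; z points out of the labelled broad face, y along its length. It starts standing on the lane floor, y up, labelled face towards the lane's open end (within 0.12 rad). Tipped towards the closed end it lands on its underside, y pointing at the end wall.
- adapter_mid (a point): Middle of the adapter, 15 mm from its broad faces and 49.5 mm from its ends; axes as the adapter's. At first 35 to 65 mm from the lane's middle towards the open end, up to 6 mm off the centre line. Pushed near its top, the adapter tips about its lower far edge without sliding, and falls by itself once it leans about 0.3 rad.
- adapter_end (a point): Middle of the underside's edge at the adapter's +y end: the end that is up at first and that leads when it lies in the lane.
- relay: Small black relay cube, 22 x 28 x 24 mm high, loose in the tray's side bay; origin under its centre. To be left alone.
- capacitor: Black capacitor, 18 mm across, 32 mm high, standing loose in the side bay; origin under its centre. To be left alone.
- heatsink: Grey finned heat sink, 40 x 40 x 18 mm high, loose in the side bay; origin under its centre. To be left alone.
- tape_roll: Roll of yellow tape lying on the bench to the right of the tray, 89 mm across, 18 mm high; origin under its centre. To be left alone.
- solder_spool: Blue spool of solder standing on the bench to the right of the tray, 64 mm across, 39 mm high; origin under its centre. To be left alone.
Not all that is in view belongs to the job. Of the things like the adapter, leave any that is pink, turquoise or white; of the rest the larger one is meant.

How it is judged (in metres and radians):
On the way:
1. the adapter lies flat on the tray floor, labelled face up, not yet at the end wall (angle between adapter's own z axis and vertical below 0.06 rad and height (world z) of adapter_mid between 0.014 and 0.024 m and x of adapter_end in the frame of end_stop below -0.008 m), for 0.2 s.
At the end, for the whole second after the job is handed in: The adapter lies flat on the lane floor (within 0.06 rad), labelled face up, its leading end within 5 mm of the closed end wall and within 25 mm of the lane's centre line, its length within 0.09 rad of the lane's direction, at rest (angle between adapter's own z axis and vertical below 0.06 rad and height (world z) of adapter_mid between 0.014 and 0.024 m and x of adapter_end in the frame of end_stop above -0.005 m and y of adapter_end in the frame of end_stop between -0.025 and 0.025 m and angle between the y axis of adapter and the x axis of tray, either way round below 0.09 rad and linear speed of adapter below 0.01 m/s); the robot touches nothing.
It fails at once if the adapter is lifted off the tray floor: its middle higher than tipping takes it (over 70 mm above the bench), or over 40 mm while it lies flat (height (world z) of adapter_mid above 0.07 m or (height (world z) of adapter_mid above 0.04 m and angle between adapter's own z axis and vertical below 0.4 rad)).
It fails at once if the adapter is gripped or pushed hard: fingers press on it with more than 35 N in all while its leading end is more than 8 mm short of the end wall (contact force between the fingers and adapter above 35 N and x of adapter_end in the frame of end_stop below -0.008 m).
It fails at once if a bystander is moved by more than 15 mm (distance of any of relay, capacitor, heatsink, tape_roll, solder_spool from where it was at the start of the episode above 0.015 m).
It also fails if it takes over 40 s, if anything falls off the work surface, if the arm or the gripper's body presses on something with over 40 N, if the wrist force passes 120 N, or if a joint passes its speed limit or range.

## Working session

There is one attempt and no reset: what is moved stays moved. The work goes in short steps, Python scripts to look and compute and a shell command to move; the robot and the scene stay as the last step left them, time stands still between calls to the robot, and variables do not carry over. Pictures are saved under pics/ and viewed, at most 10 in all, crops included, and the job is handed in when it is done.

```bash
ls; mkdir -p pics
python3 - <<'E'
from plant import *
import cv2
for n in("side","top"):
    s=snapshot(n); cv2.imwrite(f"pics/{n}0.png",s["color"][:,:,::-1]); print(n,s["fx"],s["cx"],s["cy"],s["R"],s["t"])
o=get_obs();print(o["clock"],o["tool_pos"],o["orientation"],o["opening"])
E
```

```text
pics
side 422.9517656038467 253.39002581365173 188.0553053363444 [[-0.99857549  0.0517357  -0.01305409]
 [ 0.04556887  0.69962702 -0.71305365]
 [-0.02775733 -0.71263276 -0.70098794]] [0.53133776 0.22403685 0.74394396]
top 400.413211649453 262.8524950183819 193.01778234908886 [[ 8.75912803e-04 -9.99540006e-01  3.03151726e-02]
 [-9.96498972e-01 -3.40680882e-03 -8.35355792e-02]
 [ 8.36004313e-02 -3.01358685e-02 -9.96043572e-01]] [-0.29392424  0.51414344  0.97541162]
0.1 [0.16616875 0.6540544  0.40377398] [ 1.79910302e+02 -1.08766892e-02 -1.42600758e+01] 0.08825621256479232
```

View pics/side0.png

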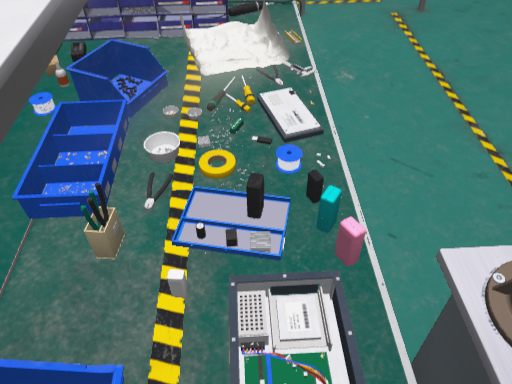

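View pics/top0.png

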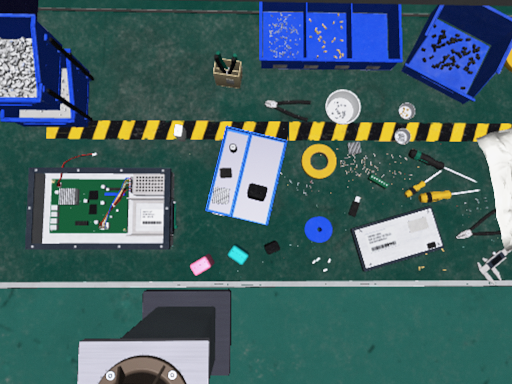

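The images show these adapter-like bricks:
- black in the tray: top (257,192), side (256,195)
- small black: top (272,247), side (315,186)
- turquoise: top (238,254)
- pink: top (201,265)
- white: top (179,130)

Pink, turquoise and white are excluded. The larger of the two black ones stands in the lane, so that is the adapter. Next I'll measure it and confirm in one crop.

```bash
cat > h.py <<'E'
from plant import *
import numpy as np, cv2
def ray(s,uv):
    d=np.array([(uv[0]-s["cx"])/s["fx"],(uv[1]-s["cy"])/s["fy"],1.]); return -s["R"].T@s["t"], s["R"].T@d
def onz(s,uv,z):
    c,d=ray(s,uv); return (c+d*(z-c[2])/d[2])
def proj(s,X):
    p=s["R"]@np.array(X)+s["t"]; return np.array([s["fx"]*p[0]/p[2]+s["cx"],s["fy"]*p[1]/p[2]+s["cy"]])
def tri(s1,u1,s2,u2):
    (a,d),(b,e)=ray(s1,u1),ray(s2,u2); k=np.linalg.lstsq(np.c_[d,-e],b-a,rcond=None)[0]
    p,q=a+k[0]*d,b+k[1]*e; return (p+q)/2,np.linalg.norm(p-q)
def biggest(m,x0,y0,x1,y1):
    z=np.zeros_like(m); z[y0:y1,x0:x1]=m[y0:y1,x0:x1]
    return max(cv2.findContours(z,cv2.RETR_EXTERNAL,cv2.CHAIN_APPROX_NONE)[0],key=cv2.contourArea)
def crop(s,x0,y0,x1,y1,f,name):
    cv2.imwrite(name,cv2.resize(s["color"][y0:y1,x0:x1,::-1],None,fx=f,fy=f,interpolation=cv2.INTER_CUBIC))
E
python3 - <<'E'
from h import *
T=snapshot("top");S=snapshot("side")
def blue(s): h=cv2.cvtColor(s["color"],cv2.COLOR_RGB2HSV); return cv2.inRange(h,(105,120,60),(125,255,255))
def black(s): return cv2.inRange(s["color"],(0,0,0),(50,50,50))
for s,b in((T,(195,115,300,235)),(S,(165,170,300,265))):
    c=biggest(blue(s),*b); q=cv2.approxPolyDP(cv2.convexHull(c),4,True)[:,0]; print("tray",q.tolist(),[onz(s,p,.016).round(3).tolist() for p in q])
for s,b in((T,(240,175,275,210)),(S,(240,165,275,225))):
    c=biggest(black(s),*b); print("blk",cv2.boundingRect(c),cv2.minAreaRect(c),cv2.approxPolyDP(cv2.convexHull(c),1.2,True)[:,0].tolist())
a=np.hstack([cv2.resize(T["color"][118:232,200:295],None,fx=4,fy=4),cv2.resize(S["color"][160:260,200:295],None,fx=4,fy=4)[:, :].copy().__class__((0,)) if 0 else cv2.resize(S["color"][155:269,200:295],None,fx=4,fy=4)])
cv2.imwrite("pics/crop1.png",a[:,:,::-1])
E
```

```text
tray [[226, 126], [287, 141], [267, 225], [205, 210]] [[0.687, -0.199, 0.016], [0.649, -0.355, 0.016], [0.435, -0.304, 0.016], [0.472, -0.148, 0.016]]
tray [[193, 186], [289, 197], [280, 259], [172, 244]] [[0.652, -0.353, 0.016], [0.437, -0.304, 0.016], [0.473, -0.139, 0.016], [0.686, -0.188, 0.016]]
blk (248, 184, 19, 17) ((256.7647399902344, 191.94119262695312), (17.46256446838379, 14.067066192626953), 14.03624439239502) [[250, 184], [266, 188], [265, 195], [262, 200], [248, 196]]
blk (247, 178, 17, 40) ((255.0, 197.5), (39.0, 16.0), 90.0) [[263, 178], [263, 197], [259, 217], [249, 216], [247, 205], [247, 186]]
```

View pics/crop1.png

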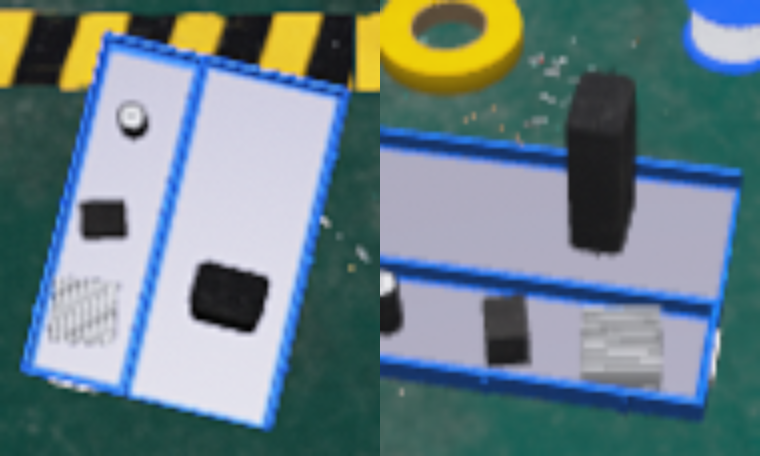

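The crop shows the tall black brick standing alone in the wide lane (top view (257,192), side view (255,197)). The bay parts are on its left, and the lane's open end is toward the bottom of the top view. So this is the adapter. Now its top and base positions, plus tool offsets.

Run:
```python
from h import *
T=snapshot("top");S=snapshot("side")
ex=np.array([np.cos(np.radians(-13.2)),np.sin(np.radians(-13.2))]);ey=np.array([-ex[1],ex[0]]);c=np.array([.552,-.281])
f=lambda p:((p[:2]-c)@ex*1000,(p[:2]-c)@ey*1000)
print("cams",-T["R"].T@T["t"],-S["R"].T@S["t"])
for uv in [[250,184],[266,188],[265,195],[262,200],[248,196],[257,192]]:
    print(uv,np.round(f(onz(T,uv,.103)),1),np.round(f(onz(T,uv,.004)),1))
# height: side top corners & base
for uv in [[263,178],[247,186],[247,178]]: print("side top",np.round(f(onz(S,uv,.103)),1))
for uv in [[249,217],[259,218]]: print("side base",np.round(f(onz(S,uv,.004)),1))
print("tri", [tri(T,(257,192),S,u) for u in ((256,182),)])
for n,x in(("endstop",(110,0)),("center",(0,0)),("pre",(-110,0))): print(n,c+x[0]/1e3*ex+x[1]/1e3*ey)
```

```text
cams [ 0.43105603 -0.26264258  1.02341211] [0.54102166 0.34592747 0.68818216]
[250, 184] [-26.9  14.5] [-16.7  17.1]
[266, 188] [-27.4 -23.6] [-17.2 -25.1]
[265, 195] [-43.7 -25.1] [-35.3 -26.7]
[262, 200] [-56.5 -21. ] [-49.5 -22.2]
[248, 196] [-55.   12.5] [-47.8  14.9]
[257, 192] [-41.2  -5.5] [-32.5  -5.1]
side top [-54.6  -8.4]
side top [-27.   19.7]
side top [-22.7  -3. ]
side base [-27.9  13.7]
side base [-49.6  13. ]
tri [(array([ 0.51137198, -0.27712253,  0.09231329]), np.float64(0.0003430061491706599))]
endstop [ 0.65909368 -0.3061186 ]
center [ 0.552 -0.281]
pre [ 0.44490632 -0.2558814 ]
```

```bash
python3 -m handwheel '[[-1,1,1,0,0,0,0],[-1,1,1,0,0,0,0],[-1,1,1,0,0,0,0],[-1,1,1,0,0,0,0],[-1,1,1,0,0,0,0]]'; python3 -m handwheel '[[-1,1,1,0,0,0,0],[-1,1,1,0,0,0,0],[-1,1,1,0,0,0,0],[-1,1,1,0,0,0,0],[-1,1,1,0,0,0,0]]'; python3 -m handwheel '[[-1,1,1,0,0,0,0],[-1,1,1,0,0,0,0],[-1,1,1,0,0,0,0],[-1,1,1,0,0,0,0],[-1,1,1,0,0,0,0]]'
```

```text
clock: 0.92
tool_pos: [0.2571, 0.5012, 0.4047]
orientation: [-180.0, 0.0, -14.3]
force: [0.7, 0.9, -0.4]
opening: 0.0433
gripper_force: 0.0
clock: 1.55
tool_pos: [0.3474, 0.3492, 0.4048]
orientation: [-180.0, -0.0, -14.2]
force: [0.4, 0.0, 0.6]
opening: 0.0006
gripper_force: 0.0
clock: 2.17
tool_pos: [0.4377, 0.1973, 0.4049]
orientation: [-180.0, -0.0, -14.2]
force: [1.0, 0.2, 0.3]
opening: 0.0004
gripper_force: 0.0
```

```bash
python3 -m handwheel '[[-1,1,1,0,0,0,0],[-1,1,1,0,0,0,0],[-1,1,1,0,0,0,0],[-1,1,1,0,0,0,0],[-1,1,1,0,0,0,0]]'; python3 -m handwheel '[[-1,0,1,0,0,0,0],[-1,0,1,0,0,0,0],[-1,0,1,0,0,0,0],[-1,0,1,0,0,0,0],[-1,0,1,0,0,0,0]]'; python3 -m handwheel '[[-1,0,1,0,0,0,0],[-1,0,1,0,0,0,0],[-1,0,1,0,0,0,0],[-1,0,1,0,0,0,0],[-1,0,1,0,0,0,-0.17]]'
```

```text
clock: 2.8
tool_pos: [0.5281, 0.0454, 0.4048]
orientation: [-180.0, -0.0, -14.3]
force: [0.7, 0.7, 0.3]
opening: 0.0005
gripper_force: 0.0
clock: 3.42
tool_pos: [0.4966, -0.0755, 0.4048]
orientation: [-180.0, -0.0, -14.3]
force: [0.3, -0.3, 0.4]
opening: 0.0003
gripper_force: 0.0
clock: 4.05
tool_pos: [0.4658, -0.1966, 0.4048]
orientation: [-180.0, -0.0, -13.2]
force: [-0.5, 0.4, 0.2]
opening: -0.0
gripper_force: 0.0
```

```bash
python3 -m handwheel '[[-1,0.2,0.9,0.5,0,0,0],[-1,0.2,0.9,0.5,0,0,0],[-1,0.2,0.9,0.5,0,0,0],[-1,0,0,1,0,0,0],[-1,0,0,1,0,0,0]]'; python3 -m handwheel '[[-1,0,0,1,0,0,0],[-1,0,0,1,0,0,0],[-1,0,0,0.2,0,0,0]]'
python3 - <<'E'
from h import *
T=snapshot("top");S=snapshot("side")
a=np.hstack([cv2.resize(s["color"][118:258,180:320],None,fx=2.8,fy=2.8) for s in (T,S)])
cv2.imwrite("pics/crop2.png",a[:,:,::-1])
E
```

```text
clock: 4.68
tool_pos: [0.4651, -0.2654, 0.3166]
orientation: [-180.0, -0.0, -13.3]
force: [-0.1, 0.4, 0.0]
opening: 0.0006
gripper_force: 0.0
clock: 5.05
tool_pos: [0.4647, -0.2649, 0.2608]
orientation: [180.0, 0.2, -13.2]
force: [-0.6, -0.2, 0.5]
opening: -0.0
gripper_force: 0.0
```

View pics/crop2.png

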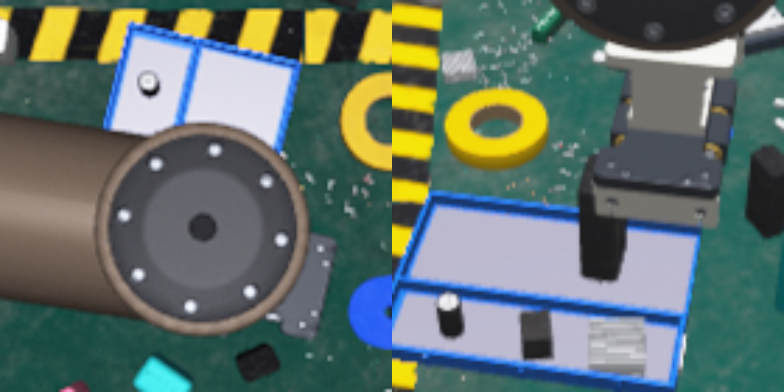

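The adapter is still upright (crop, right half, (603,220)), and the gripper is just behind its top on the open-end side. I'll push gently along tool x.

```bash
python3 -m handwheel '[[-1,0.2,0,0,0,0,0],[-1,0.2,0,0,0,0,0],[-1,0.2,0,0,0,0,0],[-1,0.2,0,0,0,0,0],[-1,0.2,0,0,0,0,0]]'; python3 -m handwheel '[[-1,0.2,0,0,0,0,0],[-1,0.2,0,0,0,0,0],[-1,0.2,0,0,0,0,0],[-1,0.2,0,0,0,0,0]]'
```

```text
clock: 5.78
tool_pos: [0.49, -0.2708, 0.2622]
orientation: [-180.0, 0.0, -13.2]
force: [-0.0, -0.6, 0.2]
opening: 0.0005
gripper_force: 0.2
clock: 6.28
tool_pos: [0.5095, -0.2754, 0.2622]
orientation: [180.0, -0.0, -13.2]
force: [-0.8, 0.1, 0.0]
opening: 0.0005
gripper_force: 0.0
```

```bash
python3 -m handwheel '[[-1,0.2,0,0,0,0,0],[-1,0.2,0,0,0,0,0],[-1,0,0,0,0,0,0],[-1,0,0,0,0,0,0]]'
python3 - <<'E'
from h import *
T=snapshot("top");S=snapshot("side")
a=np.hstack([cv2.resize(s["color"][118:258,180:320],None,fx=2.8,fy=2.8) for s in (T,S)])
cv2.imwrite("pics/crop3.png",a[:,:,::-1])
E
```

```text
clock: 6.78
tool_pos: [0.5187, -0.2775, 0.2621]
orientation: [-180.0, 0.0, -13.2]
force: [-0.6, -0.5, 0.7]
opening: 0.0007
gripper_force: 0.0
```

View pics/crop3.png

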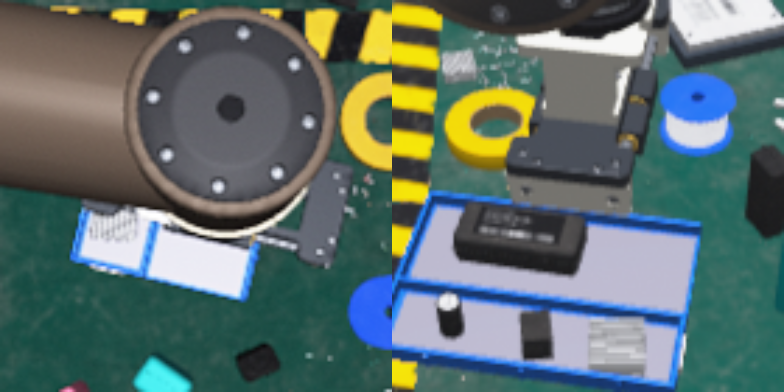

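The adapter is now flat with its label up (crop right (520,240)), and its far end is still clear of the end wall. I'll back off, measure it, then lower behind it.

```bash
python3 -m handwheel '[[-1,-0.8,0,0,0,0,0],[-1,-0.8,0,0,0,0,0]]'
python3 - <<'E'
from h import *
S=snapshot("side")
ex=np.array([np.cos(np.radians(-13.2)),np.sin(np.radians(-13.2))]);ey=np.array([-ex[1],ex[0]]);c=np.array([.552,-.281])
f=lambda p:np.round(((p[:2]-c)@ex*1000,(p[:2]-c)@ey*1000),1)
cn=biggest(cv2.inRange(S["color"],(0,0,0),(60,60,60)),195,185,255,217)
q=cv2.approxPolyDP(cv2.convexHull(cn),1.5,True)[:,0]
for p in q: print(p,"top",f(onz(S,p,.034)),"floor",f(onz(S,p,.004)))
E
```

```text
clock: 7.12
tool_pos: [0.4793, -0.2683, 0.262]
orientation: [-180.0, 0.0, -13.2]
force: [0.8, -0.6, 0.9]
opening: 0.0003
gripper_force: 0.0
[248 199] top [-21.7 -10.6] floor [-15.7 -39. ]
[244 215] top [-22.2  36.1] floor [-16.1   9.9]
[204 210] top [63.4 36.2] floor [73.4 10. ]
[202 202] top [73.7 14.4] floor [ 84.1 -12.8]
```

```bash
python3 -m handwheel '[[-1,0,0.12,0.9,0,0,0],[-1,0,0,0.9,0,0,0],[-1,0,0,0.9,0,0,0],[-1,0.4,0,0,0,0,0],[-1,0.4,0,0,0,0,0]]'; python3 -m handwheel '[[-1,0.25,0,0,0,0,0],[-1,0.25,0,0,0,0,0],[-1,0.25,0,0,0,0,0],[-1,0.2,0,0,0,0,0],[-1,0.2,0,0,0,0,0]]';python3 -m handwheel '[[-1,0.2,0,0,0,0,0],[-1,0.2,0,0,0,0,0],[-1,0,0,0,0,0,0]]'
python3 - <<'E'
from h import *
S=snapshot("side")
crop(S,180,165,300,265,5,"pics/c4.png")
ex=np.array([np.cos(np.radians(-13.2)),np.sin(np.radians(-13.2))]);ey=np.array([-ex[1],ex[0]]);c=np.array([.552,-.281])
f=lambda p:np.round(((np.array(p)[:2]-c)@ex*1000,(np.array(p)[:2]-c)@ey*1000),1)
print(f(get_obs()["tool_pos"]))
cn=biggest(cv2.inRange(S["color"],(0,0,0),(60,60,60)),185,185,240,217)
q=cv2.approxPolyDP(cv2.convexHull(cn),1.5,True)[:,0]
for p in q: print(p,"top",f(onz(S,p,.034)),"floor",f(onz(S,p,.004)))
E
```

```text
clock: 7.8
tool_pos: [0.5001, -0.2762, 0.1955]
orientation: [180.0, -0.1, -13.2]
force: [0.3, 1.0, 0.6]
opening: 0.0005
gripper_force: 0.0
clock: 8.43
tool_pos: [0.5265, -0.2825, 0.1946]
orientation: [-180.0, 0.1, -13.2]
force: [-1.8, 0.4, 1.9]
opening: 0.0004
gripper_force: 1.0
clock: 8.8
tool_pos: [0.537, -0.2849, 0.1946]
orientation: [180.0, -0.0, -13.2]
force: [-0.5, -0.2, -0.0]
opening: 0.0004
gripper_force: 0.0
[-13.9  -7.2]
[214 211] top [42.  35.5] floor [51.   9.3]
[196 209] top [80.8 36.3] floor [91.6 10.1]
[194 202] top [90.6 17.3] floor [101.8  -9.8]
[212 205] top [50.4 19.5] floor [59.8 -7.5]
```

View pics/c4.png

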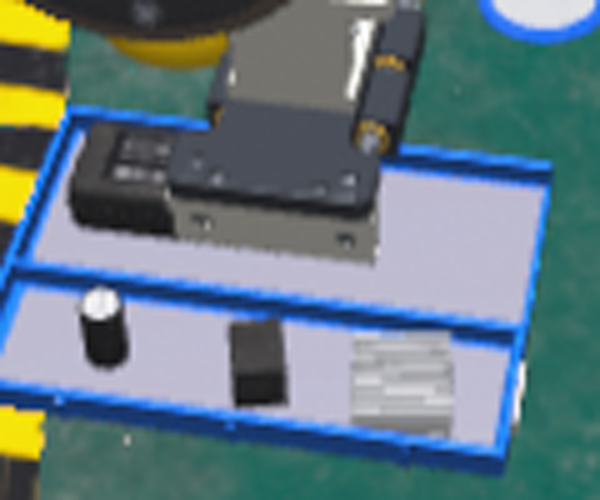

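The adapter is being pushed squarely along the lane, with its leading end at crop (75,190) and a remaining gap of about 15 mm. I'll keep going in small steps until the force rises.

```bash
python3 -m handwheel '[[-1,0.15,0,0,0,0,0],[-1,0.15,0,0,0,0,0],[-1,0.1,0,0,0,0,0]]';python3 -m handwheel '[[-1,0.08,0,0,0,0,0]]';python3 -m handwheel '[[-1,0.08,0,0,0,0,0]]'
```

```text
clock: 9.22
tool_pos: [0.5463, -0.2871, 0.1947]
orientation: [180.0, 0.0, -13.2]
force: [-2.5, 0.0, 1.8]
opening: 0.0005
gripper_force: 1.0
clock: 9.35
tool_pos: [0.5482, -0.2876, 0.1946]
orientation: [180.0, 0.0, -13.2]
force: [-1.0, 0.7, 0.7]
opening: 0.0005
gripper_force: 0.9
clock: 9.48
tool_pos: [0.5501, -0.288, 0.1947]
orientation: [180.0, 0.0, -13.2]
force: [-2.2, 0.4, 0.6]
opening: 0.0004
gripper_force: 0.8
```

```bash
python3 -m handwheel '[[-1,0.06,0,0,0,0,0]]';python3 -m handwheel '[[-1,0.06,0,0,0,0,0]]'
```

```text
clock: 9.6
tool_pos: [0.5516, -0.2884, 0.1947]
orientation: [180.0, -0.0, -13.2]
force: [-1.3, 1.0, 0.7]
opening: 0.0006
gripper_force: 0.8
clock: 9.72
tool_pos: [0.5526, -0.2886, 0.1946]
orientation: [-180.0, 0.1, -13.2]
force: [-4.8, 2.2, 4.2]
opening: -0.0001
gripper_force: 2.5
```

```bash
python3 -m handwheel '[[-1,0.05,0,0,0,0,0]]';python3 -m handwheel '[[-1,0.03,0,0,0,0,0]]'
```

```text
clock: 9.85
tool_pos: [0.553, -0.2888, 0.1944]
orientation: [-180.0, 0.2, -13.3]
force: [-8.1, 3.0, 5.7]
opening: 0.0003
gripper_force: 4.3
clock: 9.98
tool_pos: [0.5532, -0.2889, 0.1943]
orientation: [-180.0, 0.3, -13.3]
force: [-8.7, 2.9, 7.1]
opening: 0.0009
gripper_force: 4.9
```

The force has risen and the tool has stopped advancing, so the adapter is against the wall. I'll back off, rise and check.

```bash
python3 -m handwheel '[[-1,-0.2,0,0,0,0,0],[-1,-1,0,0,0,0,0],[-1,-1,0,-1,0,0,0],[-1,-1,0,-1,0,0,0],[-1,-1,0,-1,0,0,0]]'; python3 -m handwheel '[[-1,0,-1,-1,0,0,0],[-1,0,-1,-1,0,0,0],[-1,0,-1,-1,0,0,0],[-1,0,-1,-1,0,0,0],[-1,0,-1,0,0,0,0]]'
python3 - <<'E'
from h import *
S=snapshot("side");T=snapshot("top")
a=np.hstack([cv2.resize(s["color"][118:258,180:320],None,fx=2.8,fy=2.8) for s in (T,S)])
cv2.imwrite("pics/crop5.png",a[:,:,::-1])
ex=np.array([np.cos(np.radians(-13.2)),np.sin(np.radians(-13.2))]);ey=np.array([-ex[1],ex[0]]);c=np.array([.552,-.281])
f=lambda p:np.round(((np.array(p)[:2]-c)@ex*1000,(np.array(p)[:2]-c)@ey*1000),1)
cn=biggest(cv2.inRange(S["color"],(0,0,0),(60,60,60)),180,185,255,217)
for p in cv2.approxPolyDP(cv2.convexHull(cn),1.5,True)[:,0]: print(p,"top",f(onz(S,p,.034)),"floor",f(onz(S,p,.004)))
E
```

```text
clock: 10.6
tool_pos: [0.4524, -0.265, 0.2706]
orientation: [180.0, -0.1, -13.2]
force: [0.3, 0.1, 0.1]
opening: 0.0006
gripper_force: 0.0
clock: 11.22
tool_pos: [0.4824, -0.1426, 0.3723]
orientation: [-179.9, -0.4, -13.2]
force: [-0.3, 1.1, 0.5]
opening: 0.0006
gripper_force: 0.0
[233 196] top [ 12.  -14.1] floor [ 19.6 -42.6]
[229 213] top [ 9.8 35.8] floor [17.3  9.6]
[192 209] top [89.2 37.7] floor [100.3  11.5]
[187 206] top [102.1  31.1] floor [113.8   4.6]
[187 201] top [106.3  16.9] floor [118.2 -10.2]
```

View pics/crop5.png

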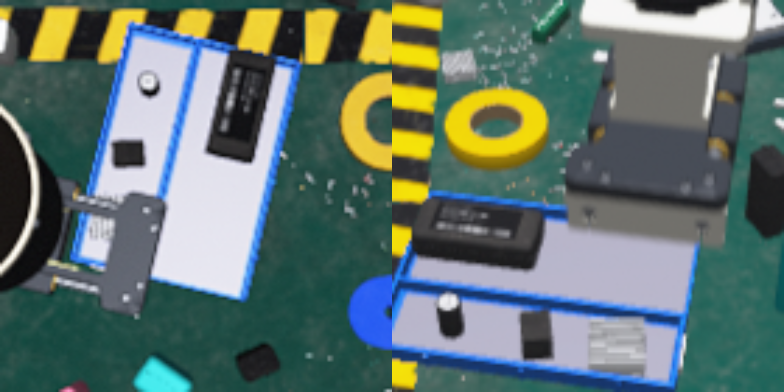

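Both views show the adapter flat, label up, square and against the closed end wall (left half (240,105), right half (480,232)). The bay parts, tape and spool haven't moved, and the gripper is clear.

```bash
python3 -c "
from plant import *
print(close_job())"
```

```text
the job is handed in; nothing more can be done
None
```

The adapter was tipped over, pushed along the lane and handed in flat, label up and square against the closed end wall. No bystander looked moved in the last pictures, and the hand-in gave no pass/fail result.

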